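# Unlock the folding stay and close the vanity cubby

## Task

The frosted lid of the cubby beside the sink is propped open by a folding metal stay. Take the bar at the stay's knee and lift it past centre so that the stay unlocks, then gently lower the lid until it is fully shut. Leave the atomizer and the brush cup standing where they are, and do not let the lid slam.

Things in the scene. Friction and masses are not known exactly. Their poses are not given: they have to be found in the camera images.
- knee_bar (a point): Grip point on the knee's finger bar: plain metal, 14 mm diameter, sticking out level from the stay on the cubby's +y side. Point on its axis, 59 mm out from the cubby wall, 27 mm from its free end, 125 mm above the counter. y: along the bar, outward. x: along the lower link, away from its pivot 67 mm back along -x. The bar is fixed to that link, which rises 18.5 degrees to the back when locked.
- hinge_line (a point): Middle of the lid's hinge line, on the back rim of the cubby, 115 mm above the counter. The cubby is fixed, frosted acrylic, 180 deep x 200 wide x 110 mm high, with a small gate panel in its front. Axes are the cubby's: -x to its front (robot side), y along the hinge line to the side with the stay, z up.
- lid_press (a point): Point on the lid's upper (outer) face, mid-width, 135 mm from the hinge line. The lid reaches 175 mm from the hinge line, is 200 wide and 8 mm thick, hinge line at mid-thickness. z: outward normal of that face; x: along the lid towards the hinge. Shut, the lid is level, its upper face 119 mm above the counter.
- lid (a joint): Lid angle, rad: 0 = propped open at 45 degrees above level, grows as it closes, 0.785 = fully shut. The hinge is stiff enough to keep the lid at any angle, so it must be pushed down with 2 to 5 N near the free edge; while the stay is locked it will not go down.
- knee (a joint): Bend of the stay's knee, rad: 0 = locked on its stop, 0.175 = links in line (dead centre), more = unlocked, folding up; 1.5 with the lid shut. The bar swings up and a little to the front about its pivot: 6 mm of lift is dead centre, 15 to 20 mm well past. It stays there when let go; as the lid closes it goes on to about 35 mm above and 20 mm in front of its start.
- atomizer_mid (a point): Lilac glass atomizer, 60 mm across and 90 mm tall, loose, standing on the counter near the cubby; point on its axis 45 mm above its foot. A bystander.
- brush_cup_mid (a point): Pink ceramic cup, 68 mm across and 90 mm tall, with makeup brushes up to 145 mm, loose, standing on the counter near the cubby; point on its axis 45 mm above its foot. A bystander. (A low nickel pill case and a clear lens case also lie about.)

How it is judged:
By the outcome, as a careful person would: the job done as asked, in the order asked, and still so for the second after the job is handed in, with the robot touching nothing.
It also fails if it takes over 45 s, if anything falls off the work surface, if the arm or the gripper's body presses on something with over 40 N, if the wrist force passes 120 N, or if a joint passes its speed limit or range.

## Robot

A 7-joint arm with a two-finger parallel gripper is mounted at the origin on the work surface. World frame = base frame: x ahead of the robot, y to its left, z up, the work surface at z = 0. Lengths are in mm, angles in rad, forces in N, time in s.
With the tool pointing down it reaches from about 425 to 875 mm from the base axis. Payload 9.9 kg.
Tool frame: the origin (TCP) lies at the very end of the fingers, on their centre line; the grasp point (between the pads) lies 19 mm behind it; x points along the fingers, z is the direction in which the jaws open and shut, and the axes are right-handed (so a half turn about x gives the same grasp; the last joint's range is limited). The gripper opens to 85 mm and grips with 20 to 120 N. Pads are 22 mm wide; open, the fingers measure 114 mm over their backs; the gripper's body (76 mm by 85 mm) begins 54 mm behind the grasp point. The pads swing forward as they close: fully open they stand 13 mm farther back than shut.
Start: joints at [-1.345, 0.576, 0.025, 1.437, -0.015, 1.129, -0.057], TCP at [205.779, 642.872, 231.289] pointing down, gripper open.
Joint ranges: [-2.76, 2.76], [-0.34, 2.15], [-1.52, 1.57], [0.19, 2.46], [-1.09, 4.23], [0.17, 1.99], [-2.82, 2.82]. Speed limits (rad/s): [2.22, 2.22, 3.01, 3.01, 3.14, 3.14, 3.14].

## Interface

Orientations are given as a unit quaternion [w, x, y, z].
In Python, from plant import robot, snapshot, get_calibration, sign_off gives the robot as it stands.
- The arm moves only by the tool arm_command, never from a script. Its argument "moves" is a list of rows, each a list of 7 numbers: the shift along the world's x, y, z in cm, then the turn, a rotation vector about the world's x, y, z in degrees, then the opening, from -1 (shut) to 1 (fully open), so that 0 is half open. A call has 1 to 5 rows; each row shifts and turns the pose as measured when the row begins; what a row does not reach is not made up. A row lasts 1/12 s, in which the tool goes at most 41.7 mm and 7.16 degrees, less where a joint would pass 70% of its speed; a pose out of reach is approached as far as the arm can. A call with a gripper value outside its range is refused whole. The fingers move at their own pace and stop on an object; the grip force is fixed at half the most. Time passes only in rows, so rows that do not move let the fingers close. It gives the time, the measured TCP pose, the force and the opening at its end, in the units of the state.
- robot.sense(): the state, without advancing time (a new reading comes with each control period).
- snapshot(name): name is "side" or "top" or "wrist"; returns the picture (384x512x3 uint8, red, green, blue); there is no depth.
- get_calibration(name): a dict with "fx", "fy", "cx", "cy" (pixels), "extrinsics" (4x4, takes a point from camera to world coordinates); the wrist camera has in their place "T_tool_cam" (4x4, takes a point from camera to tool coordinates, whose origin is the TCP and whose axes are the tool frame's). Camera axes: x right, y down, z forward; pixel columns grow to the right and rows downward; lengths in mm; the calibration is good to about 2 mm. The wrist camera is an equidistant fisheye: a pixel r from the principal point sees the ray r / f radians off the axis. A picture is of the moment at which its call begins: read the wrist's pose just before it. get_calibration takes no time and is no camera call.
- sign_off(): hands the job in, once; it reports no verdict.
The state is a dict: "clock": time; "joint_pos": joint angles; "qvel": joint speeds; "effort": joint torques, N m; "position": TCP position; "ee_rot": TCP orientation; "contact_force": force on the tool from outside, world axes, zero at the start; "moment": the same for the moment, N m; "grip_width": opening from 0.0 (shut) to 1.0 (fully open).
Only numpy, scipy, OpenCV 4.12 (cv2) and the standard library are available. Lean on these libraries where they do the work, as an engineer would, in place of code of your own. Each camera call takes 0.05 s, during which the arm holds its last target.

## Working session

There is one attempt and no reset: what is moved stays moved. The work goes in short steps, Python scripts to look and compute and a tool call to move; the robot and the scene stay as the last step left them, time stands still between calls to the robot, and variables do not carry over. Pictures are saved under pics/ and viewed, and the job is handed in when it is done.

Besides the shell and the picture viewer there is one more tool, called after ">>>" by a JSON object that holds its "name" and its "arguments". arm_command: Moves the arm, as the interface text tells. Its arguments: {"type":"object","properties":{"moves":{"type":"array"}},"required":["moves"]}

```bash
mkdir -p pics; ls; python3 - <<'E'
from plant import *
import cv2,json
s=robot.sense();print(s)
for n in ["side","top","wrist"]:
    im=snapshot(n);cv2.imwrite(f"pics/{n}0.png",im[...,::-1]);print(n,get_calibration(n))
E
```

```text
pics
{'clock': 0.0, 'joint_pos': array([-1.34478331,  0.57651165,  0.02484018,  1.43792444, -0.01500302,
        1.12897392, -0.05648324]), 'qvel': array([-2.06041648e-04, -1.75708378e-03,  3.14244367e-04, -5.20750889e-06,
       -4.28027849e-04,  8.62538693e-04, -9.94500716e-05]), 'effort': array([ 4.54943947e-04, -7.65771675e+01,  2.25050613e+00, -2.85979325e+01,
        1.53449143e-02,  1.25680841e-02,  3.16996285e-06]), 'position': array([205.64803273, 642.43555036, 230.45051037]), 'ee_rot': array([ 0.5706966 , -0.41724678,  0.57159477,  0.41652123]), 'contact_force': array([-0.87042291,  0.48043111, -0.86095551]), 'moment': array([ 0.04067541,  0.01971218, -0.0208576 ]), 'grip_width': 0.9993013970528722}
side {'fx': 443.8881530749638, 'fy': 443.8881530749638, 'cx': 261.5648965688031, 'cy': 199.0677739368663, 'extrinsics': array([[ 9.35020465e-01, -2.02447493e-01,  2.91121526e-01,
         2.76769405e+02],
       [-3.54562392e-01, -5.22863070e-01,  7.75177219e-01,
        -6.45266066e+02],
       [-4.71598967e-03, -8.28027308e-01, -5.60667938e-01,
         6.46731828e+02],
      
[... 304 characters left out ...]
-01, -1.39984854e-03,  5.21743236e-03,
        -3.87605402e+00],
       [-5.12778246e-03, -5.78130199e-02, -9.98314259e-01,
         1.32039122e+03],
       [ 0.00000000e+00,  0.00000000e+00,  0.00000000e+00,
         1.00000000e+00]])}
wrist {'fx': 297.3186396354542, 'fy': 297.3186396354542, 'cx': 259.2928300938686, 'cy': 188.85345339836303, 'T_tool_cam': array([[ 2.96180442e-04, -2.74406910e-01,  9.61613623e-01,
        -1.43505942e+02],
       [ 3.08626183e-04, -9.61613594e-01, -2.74406997e-01,
         6.94544845e+01],
       [ 9.99999909e-01,  3.78053128e-04, -2.00121983e-04,
         5.80333969e-01],
       [ 0.00000000e+00,  0.00000000e+00,  0.00000000e+00,
         1.00000000e+00]])}
```

View pics/side0.png

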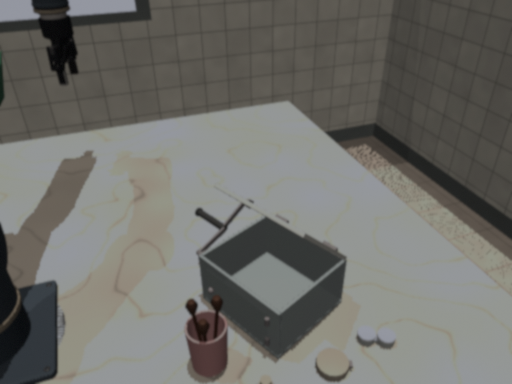

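View pics/top0.png

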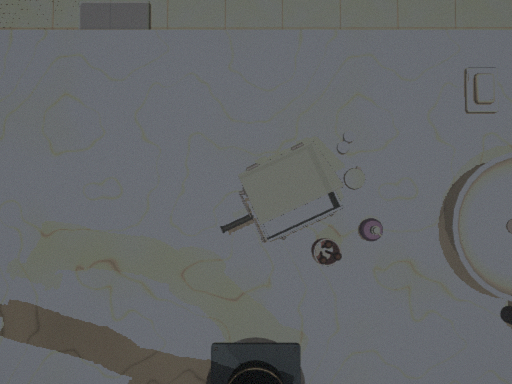

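View pics/wrist0.png

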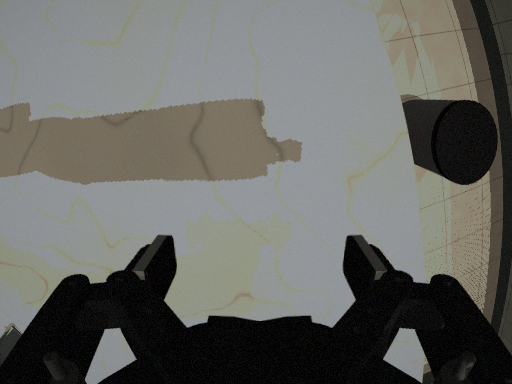

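```bash
python3 - <<'E'
import cv2,numpy as np
def crop(n,x0,y0,x1,y1,k,o):
    im=cv2.imread(n)[y0:y1,x0:x1]; im=np.clip(255*(im/255.)**0.6,0,255).astype('uint8')
    im=cv2.resize(im,None,fx=k,fy=k,interpolation=cv2.INTER_CUBIC)
    for x in range((x0+9)//10*10,x1,10):
        cv2.line(im,((x-x0)*k,0),((x-x0)*k,6 if x%50 else 16),(0,0,255),1)
        if x%20==0: cv2.putText(im,str(x),((x-x0)*k-10,25),0,.35,(0,0,255),1)
    for y in range((y0+9)//10*10,y1,10):
        cv2.line(im,(0,(y-y0)*k),(6 if y%50 else 16,(y-y0)*k),(0,0,255),1)
        if y%20==0: cv2.putText(im,str(y),(8,(y-y0)*k+4),0,.35,(0,0,255),1)
    cv2.imwrite(o,im)
crop("pics/side0.png",180,170,360,360-20,4,"pics/sc.png") if 0 else crop("pics/side0.png",180,175,370,324,4,"pics/sc.png")
crop("pics/top0.png",210,130,400,275,4,"pics/tc.png")
E
```

```text
(no output)
```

View pics/sc.png

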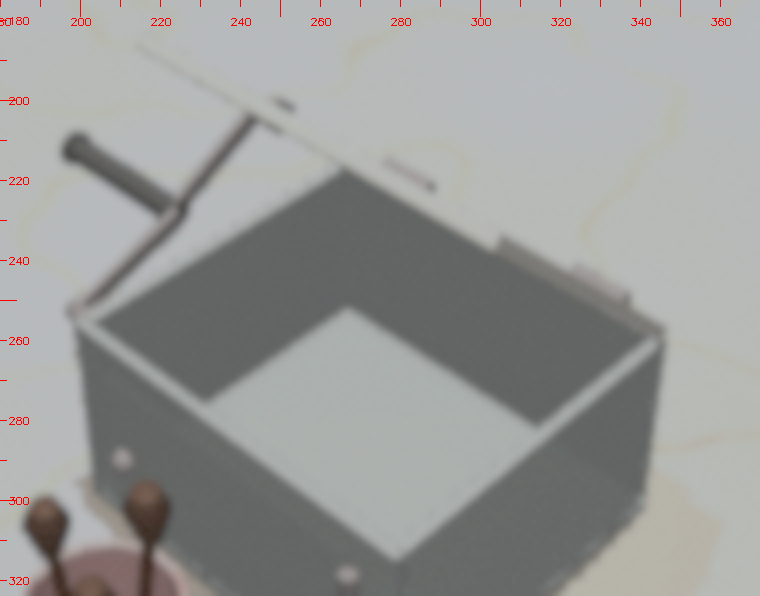

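View pics/tc.png

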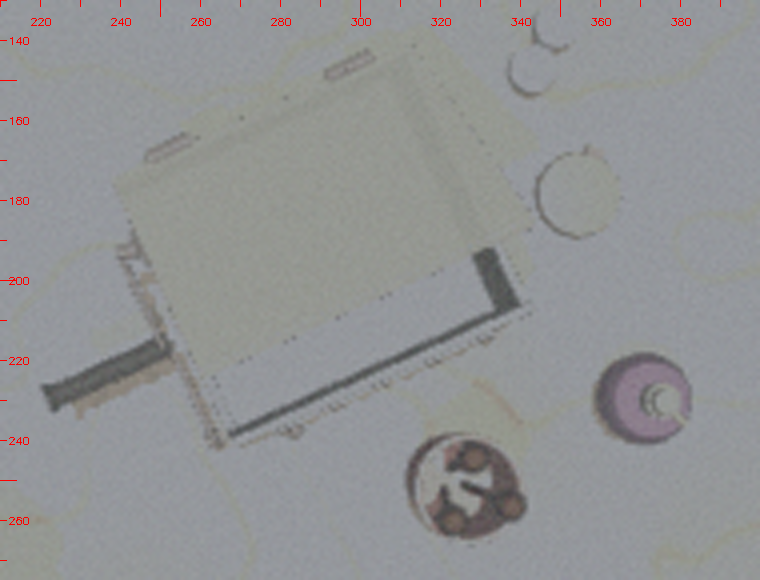

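```bash
cat > h.py <<'E'
import numpy as np
from plant import *
from scipy.spatial.transform import Rotation as R
def ray(n,u,v):
    c=get_calibration(n);T=c['extrinsics'];d=T[:3,:3]@np.array([(u-c['cx'])/c['fx'],(v-c['cy'])/c['fy'],1]);return T[:3,3],d
def onz(n,u,v,z):
    o,d=ray(n,u,v);return o+d*(z-o[2])/d[2]
def tri(a,b):
    A=[];B=[]
    for n,u,v in(a,b):
        o,d=ray(n,u,v);d=d/np.linalg.norm(d);P=np.eye(3)-np.outer(d,d);A.append(P);B.append(P@o)
    x=np.linalg.lstsq(np.vstack(A),np.hstack(B),rcond=None)[0]
    return x,[np.linalg.norm(A[i]@x-B[i]) for i in(0,1)]
def proj(n,p):
    c=get_calibration(n);T=c['extrinsics'];q=T[:3,:3].T@(np.asarray(p)-T[:3,3]);return np.array([c['fx']*q[0]/q[2]+c['cx'],c['fy']*q[1]/q[2]+c['cy']])
E
python3 - <<'E'
from h import *
np.set_printoptions(precision=1,suppress=True)
print('side rim F+',onz('side',199,255,110),'F-',onz('side',280,317,110),'B-',onz('side',346,259,110))
print('top rim F+',onz('top',266.5,239.5,110),'F-',onz('top',339,206.5,110))
print('bar end',tri(('side',198.5,212),('top',222,229)),'bar root',tri(('side',223,227),('top',252,216)))
print('cup',onz('top',324,251,90),'atom',onz('top',371,230,90))
print('hinge pads',onz('top',252,167,115),onz('top',299,146,115))
E
```

```text
side rim F+ [384.9 -31.8 110. ] F- [ 466.6 -218.   110. ] B- [ 628.8 -137.4  110. ]
top rim F+ [388.9 -27.1 110. ] F- [ 468.9 -202.7  110. ]
bar end (array([413.8,  79.8, 124. ]), [np.float64(0.6528435499319424), np.float64(0.6528435499319296)]) bar root (array([444.5,   8.1, 128.9]), [np.float64(1.0897441297709647), np.float64(1.0897441297708153)])
cup [ 360.2 -168.4   90. ] atom [ 411.7 -284.    90. ]
hinge pads [564.2   8.2 115. ] [ 615.6 -105.9  115. ]
```

```bash
cat >> h.py <<'E'
def pose():
    s=robot.sense();q=s['ee_rot'];return np.array(s['position']),R.from_quat([q[1],q[2],q[3],q[0]])
E
python3 - <<'E'
from h import *
np.set_printoptions(precision=2,suppress=True)
p,r=pose();print(r.as_matrix())
yaw=np.radians(24.2);C=R.from_euler('z',yaw)
for tilt in (0,20,25):
  # tool x = down, tilt about cubby y so body leans +x
  M=C.as_matrix()@np.array([[0,0,1],[0,1,0],[-1,0,0]])
  rt=R.from_rotvec(C.apply([0,1,0])*np.radians(tilt))*R.from_matrix(M)
  print(tilt,rt.as_matrix(),np.degrees((rt*r.inv()).as_rotvec()))
# model check
y=C.apply([0,1,0]);x=C.apply([1,0,0])
for h in ((590,-49,115),(592,-46,115),(594,-48,115)):
  h=np.array(h)
  f=lambda a:h+C.apply(a)
  print(h,[ (proj('side',f(a)),proj('top',f(a))) for a in ([-180,100,-5],[-180,-100,-5],[0,-100,-5])])
E
```

```text
[[-0.   -0.95  0.3 ]
 [-0.    0.3   0.95]
 [-1.   -0.   -0.  ]]
0 [[ 0.   -0.41  0.91]
 [ 0.    0.91  0.41]
 [-1.    0.    0.  ]] [  0.06  -0.05 -48.05]
20 [[-0.31 -0.41  0.86]
 [-0.14  0.91  0.39]
 [-0.94  0.   -0.34]] [-15.3   13.67 -47.56]
25 [[-0.39 -0.41  0.83]
 [-0.17  0.91  0.37]
 [-0.91 -0.   -0.42]] [-19.14  17.1  -47.27]
[590 -49 115] [(array([198.93, 254.92]), array([268.36, 241.22])), (array([279.12, 315.07]), array([343.67, 207.37])), (array([347.86, 259.69]), array([312.85, 140.05]))]
[592 -46 115] [(array([199.6 , 253.64]), array([267.12, 240.38])), (array([279.56, 313.32]), array([342.42, 206.54])), (array([347.99, 258.37]), array([311.62, 139.24]))]
[594 -48 115] [(array([200.94, 254.05]), array([267.95, 239.55])), (array([281.24, 313.89]), array([343.24, 205.72])), (array([349.54, 258.8 ]), array([312.43, 138.42]))]
```

>>> {"name": "arm_command", "arguments": {"moves": [[1.6,-3.7,0.3,0,0,-6.8,1],[1.6,-3.7,0.3,0,0,-6.8,1],[1.6,-3.7,0.3,0,0,-6.8,1],[1.6,-3.7,0.3,0,0,-6.8,1],[1.6,-3.7,0.3,0,0,-6.8,1]]}}

```text
clock: 0.57
position: [279.4, 457.8, 241.1]
ee_rot: [0.667, -0.228, 0.671, 0.23]
contact_force: [0.9, 0.5, 0.0]
grip_width: 1.002
```

>>> {"name": "arm_command", "arguments": {"moves": [[1.6,-3.7,0.3,0,0,-6.8,1],[1.6,-3.7,0.3,0,0,-6.8,1],[1.6,-3.7,0.3,-2.7,6,0,1],[1.6,-3.7,0.3,-2.7,6,0,1],[1.6,-3.7,0.3,-2.7,6,0,1]]}}

```text
clock: 0.98
position: [353.5, 265.8, 259.1]
ee_rot: [0.558, -0.163, 0.805, 0.117]
contact_force: [-0.1, 1.5, -0.9]
grip_width: 1.0
```

>>> {"name": "arm_command", "arguments": {"moves": [[2,-3.6,0.1,0,0,0,1],[2,-3.6,0.1,0,0,0,1],[2,-3.6,0.1,0,0,0,1],[2,-3.6,0.1,0,0,0,1],[2,-3.6,0.1,0,0,0,1]]}}

```text
clock: 1.4
position: [454.8, 82.4, 262.0]
ee_rot: [0.553, -0.164, 0.809, 0.116]
contact_force: [1.3, 1.3, 0.1]
grip_width: 0.996
```

```bash
python3 - <<'E'
from h import *
import cv2
np.set_printoptions(precision=2,suppress=True)
p,r=pose();print(p,r.as_matrix(),robot.sense()['joint_pos'])
for n in ('wrist','side'): cv2.imwrite(f'pics/{n}1.png',snapshot(n)[...,::-1])
yaw=np.radians(24.2);C=R.from_euler('z',yaw)
M=C.as_matrix()@np.array([[0,0,1],[0,1,0],[-1,0,0]])
rt=R.from_rotvec(C.apply([0,1,0])*np.radians(20))*R.from_matrix(M)
print(np.degrees((rt*r.inv()).as_rotvec()))
c=get_calibration('wrist');T=c['T_tool_cam']
def wproj(P):
    q=T[:3,:3].T@(r.inv().apply(np.array(P)-p)-T[:3,3]);th=np.arctan2(np.hypot(q[0],q[1]),q[2]);u=q[:2]/np.hypot(*q[:2])*th*c['fx'];return u+[c['cx'],c['cy']]
for P in ([413.8,79.8,124],[424.6,55,125],[444.5,8,128]):print(wproj(P))
E
```

```text
[454.8   82.44 262.03] [[-0.34 -0.39  0.86]
 [-0.14  0.92  0.37]
 [-0.93  0.01 -0.36]] [-0.55  0.47  0.38  1.67 -0.09  1.4   0.26]
[ 0.15 -1.29  1.06]
[273.41 164.7 ]
[272.88 191.45]
[270.95 238.93]
```

View pics/wrist1.png

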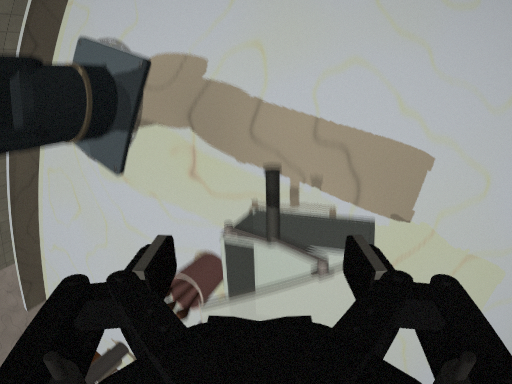

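View pics/side1.png

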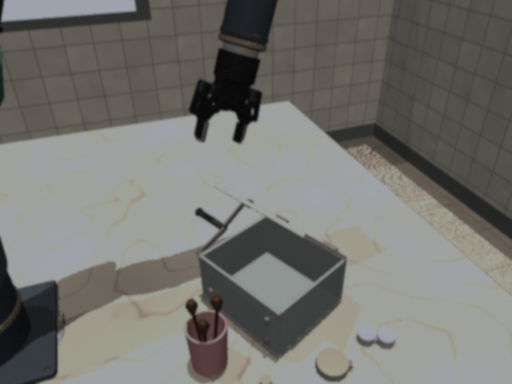

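>>> {"name": "arm_command", "arguments": {"moves": [[0,-0.9,-2.1,0,0,0,0.2],[0,-0.4,-2.1,0,-1,1,0.2],[-0.9,-0.4,-2.6,0,0,0,0.2],[-0.9,-0.4,-2.6,0,0,0,0.2],[0,0,0,0,0,0,0.2]]}}

```text
clock: 1.92
position: [439.4, 53.5, 165.7]
ee_rot: [0.562, -0.167, 0.802, 0.113]
contact_force: [-0.6, 0.3, 0.4]
grip_width: 0.603
```

```bash
python3 - <<'E'
from h import *
import cv2
np.set_printoptions(precision=2,suppress=True)
p,r=pose();print(p,r.as_matrix(),robot.sense()['joint_pos'])
for n in ('wrist','side'): cv2.imwrite(f'pics/{n}2.png',snapshot(n)[...,::-1])
# bar in tool frame
print(r.inv().apply(np.array([424.6,55,125])-p), np.array([418,56,107])-p)
E
```

```text
[439.45  53.5  165.67] [[-0.31 -0.39  0.86]
 [-0.14  0.92  0.37]
 [-0.94 -0.01 -0.34]] [-0.51  0.53  0.36  1.86 -0.1   1.12  0.3 ]
[42.64  7.51  1.62] [-21.45   2.5  -58.67]
```

View pics/wrist2.png

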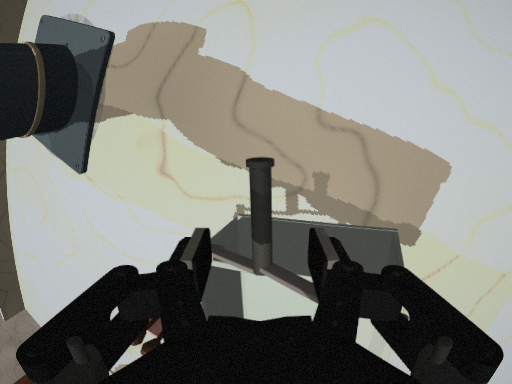

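View pics/side2.png

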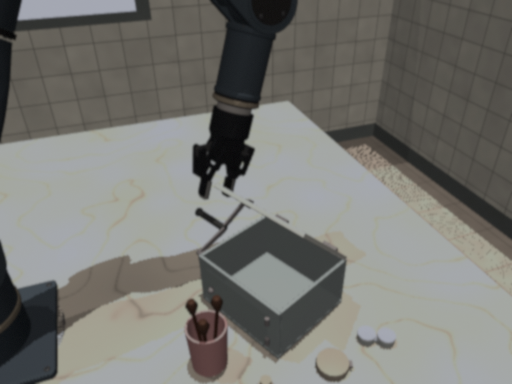

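>>> {"name": "arm_command", "arguments": {"moves": [[-0.7,0.1,-1.9,0,0,0,0.2],[-0.7,0.1,-1.9,0,0,0,0.2],[-0.7,0.1,-1.9,0,0,0,0.2],[0,0,0,0,0,0,0.2]]}}

```text
clock: 2.35
position: [428.1, 60.2, 116.1]
ee_rot: [0.57, -0.167, 0.797, 0.114]
contact_force: [-0.4, 0.6, -0.1]
grip_width: 0.602
```

```bash
python3 - <<'E'
from h import *
import cv2
np.set_printoptions(precision=2,suppress=True)
p,r=pose();print(p,r.as_matrix(),robot.sense()['joint_pos'])
for n in ('wrist',): cv2.imwrite(f'pics/{n}3.png',snapshot(n)[...,::-1])
print(r.inv().apply(np.array([424.6,55,125])-p), np.array([418,56,107])-p)
E
```

```text
[428.05  60.21 116.1 ] [[-0.3  -0.4   0.87]
 [-0.14  0.92  0.37]
 [-0.95 -0.01 -0.33]] [-0.51  0.58  0.34  1.95 -0.13  0.97  0.3 ]
[-6.69 -3.49 -7.83] [-10.05  -4.21  -9.1 ]
```

View pics/wrist3.png

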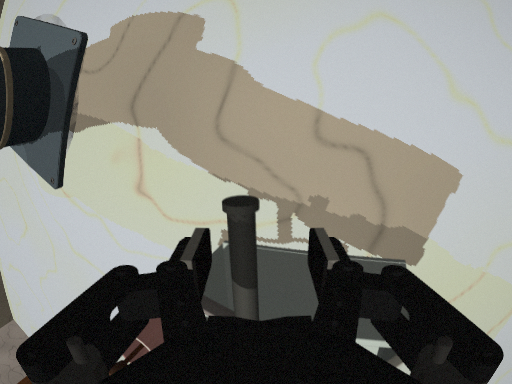

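>>> {"name": "arm_command", "arguments": {"moves": [[-0.8,-0.4,-0.9,0,0,0,0.2],[-0.3,-0.1,-0.2,0,0,0,0.2],[0,0,0,0,0,0,0.2]]}}

```text
clock: 2.65
position: [423.6, 56.2, 110.8]
ee_rot: [0.574, -0.168, 0.794, 0.114]
contact_force: [0.1, -0.3, -0.6]
grip_width: 0.599
```

```bash
python3 - <<'E'
from h import *
import cv2
np.set_printoptions(precision=2,suppress=True)
p,r=pose();print(p)
for n in ('wrist','side'): cv2.imwrite(f'pics/{n}4.png',snapshot(n)[...,::-1])
print(r.inv().apply(np.array([424.6,55,125])-p), np.array([418,56,107])-p)
E
```

```text
[423.61  56.25 110.81]
[-13.58  -1.69  -4.08] [-5.61 -0.25 -3.81]
```

View pics/wrist4.png

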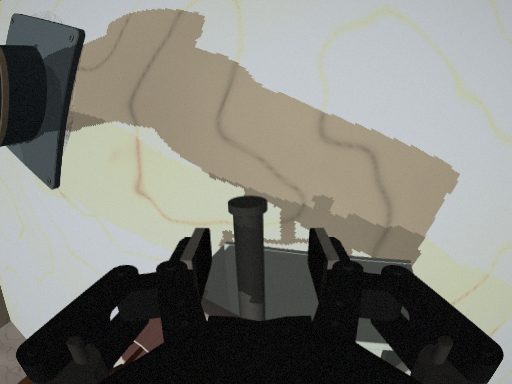

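View pics/side4.png

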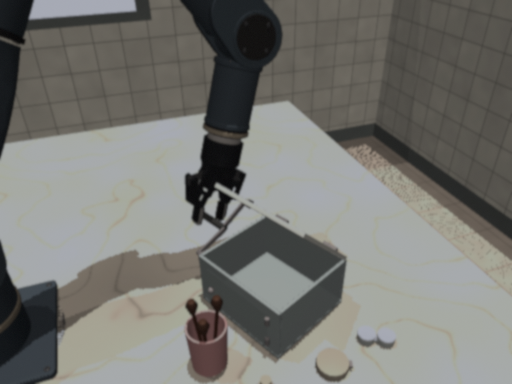

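>>> {"name": "arm_command", "arguments": {"moves": [[-0.7,-0.1,-0.5,0,0,0,0.2],[0,0,0,0,0,0,0.2]]}}

```text
clock: 2.92
position: [418.0, 55.7, 106.7]
ee_rot: [0.575, -0.168, 0.793, 0.115]
contact_force: [-0.7, -0.2, -0.8]
grip_width: 0.597
```

>>> {"name": "arm_command", "arguments": {"moves": [[0,0,0,0,0,0,-0.2],[0,0,0,0,0,0,-0.4],[0,0,0,0,0,0,-0.6],[0,0,0,0,0,0,-1]]}}

```text
clock: 3.25
position: [417.3, 55.4, 107.4]
ee_rot: [0.574, -0.168, 0.793, 0.115]
contact_force: [-4.1, -1.9, 7.4]
grip_width: 0.139
```

>>> {"name": "arm_command", "arguments": {"moves": [[0,0,0,0,0,0,-1],[0,0,0,0,0,0,-1],[0,0,0,0,0,0,-1]]}}

```text
clock: 3.5
position: [417.2, 55.4, 107.7]
ee_rot: [0.574, -0.168, 0.793, 0.115]
contact_force: [-0.8, -1.0, -0.1]
grip_width: 0.136
```

```bash
python3 - <<'E'
from h import *
import cv2
np.set_printoptions(precision=2,suppress=True)
p,r=pose();print(p,r.as_matrix(),robot.sense())
for n in ('wrist','side'): cv2.imwrite(f'pics/{n}5.png',snapshot(n)[...,::-1])
E
```

```text
[417.18  55.41 107.7 ] [[-0.28 -0.4   0.87]
 [-0.13  0.92  0.38]
 [-0.95 -0.01 -0.31]] {'clock': 3.5, 'joint_pos': array([-0.51,  0.57,  0.34,  1.99, -0.13,  0.92,  0.31]), 'qvel': array([-0., -0., -0.,  0.,  0.,  0.,  0.]), 'effort': array([  0.12, -60.66,   6.97, -16.16,   0.32,   1.68,  -0.22]), 'position': array([417.18,  55.41, 107.7 ]), 'ee_rot': array([ 0.57, -0.17,  0.79,  0.12]), 'contact_force': array([-0.79, -0.96, -0.07]), 'moment': array([ 0.12, -0.26,  0.23]), 'grip_width': 0.13604710443540147}
```

View pics/wrist5.png

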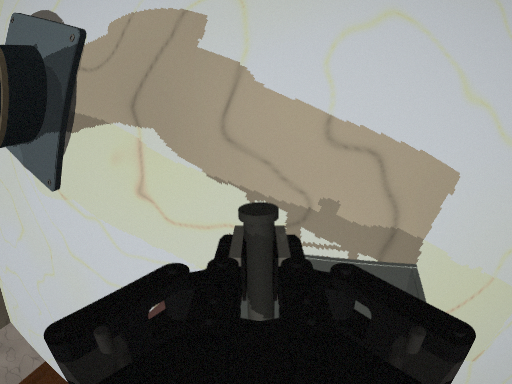

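```bash
python3 - <<'E'
from h import *
np.set_printoptions(precision=2,suppress=True)
C=R.from_euler('z',np.radians(24));b=67*np.array([np.cos(.323),0,np.sin(.323)])
t=b+[-5.8,0,-18];prev=t
for a in (3,6,9,12,15,18,19):
    rr=R.from_rotvec([0,-np.radians(a),0]);n=rr.apply(t);print(a,C.apply(n-prev)/10,'bar',rr.apply(b)-b);prev=n
print(C.apply([0,-3,0]))
E
```

```text
3 [-0.02 -0.01  0.3 ] bar [-1.2  0.   3.3]
6 [-0.04 -0.02  0.3 ] bar [-2.57  0.    6.52]
9 [-0.05 -0.02  0.3 ] bar [-4.11  0.    9.68]
12 [-0.07 -0.03  0.29] bar [-5.81  0.   12.74]
15 [-0.08 -0.04  0.29] bar [-7.67  0.   15.72]
18 [-0.09 -0.04  0.28] bar [-9.68  0.   18.59]
19 [-0.03 -0.02  0.09] bar [-10.39   0.    19.53]
[ 1.22 -2.74  0.  ]
```

>>> {"name": "arm_command", "arguments": {"moves": [[0,0,0.3,1.2,-2.7,0,-1],[0,0,0.3,1.2,-2.7,0,-1],[-0.1,0,0.3,1.2,-2.7,0,-1]]}}

```text
clock: 3.85
position: [416.6, 55.1, 115.2]
ee_rot: [0.633, -0.159, 0.747, 0.128]
contact_force: [1.7, -1.2, 2.3]
grip_width: 0.143
```

>>> {"name": "arm_command", "arguments": {"moves": [[-0.1,0,0.3,1.2,-2.7,0,-1],[-0.1,0,0.3,1.2,-2.7,0,-1]]}}

```text
clock: 4.02
position: [415.3, 54.4, 121.5]
ee_rot: [0.673, -0.151, 0.711, 0.135]
contact_force: [-0.5, -2.6, -2.8]
grip_width: 0.144
```

>>> {"name": "arm_command", "arguments": {"moves": [[-0.1,0,0.3,1.2,-2.7,0,-1],[-0.1,0,0.3,0,0,0,-1],[0,0,0,0,0,0,-1]]}}

```text
clock: 4.27
position: [411.8, 52.8, 128.3]
ee_rot: [0.693, -0.147, 0.692, 0.139]
contact_force: [1.6, 0.1, -6.3]
grip_width: 0.14
```

```bash
python3 - <<'E'
from h import *
import cv2
np.set_printoptions(precision=2,suppress=True)
p,r=pose();s=robot.sense();print(p,r.as_matrix(),s['contact_force'],s['joint_pos'])
for n in ('wrist','side'): cv2.imwrite(f'pics/{n}6.png',snapshot(n)[...,::-1])
E
```

```text
[411.83  52.75 128.33] [[ 0.   -0.4   0.92]
 [-0.01  0.92  0.4 ]
 [-1.   -0.01 -0.  ]] [ 1.62  0.07 -6.33] [-0.48  0.37  0.31  2.23 -0.18  0.57  0.37]
```

View pics/side6.png

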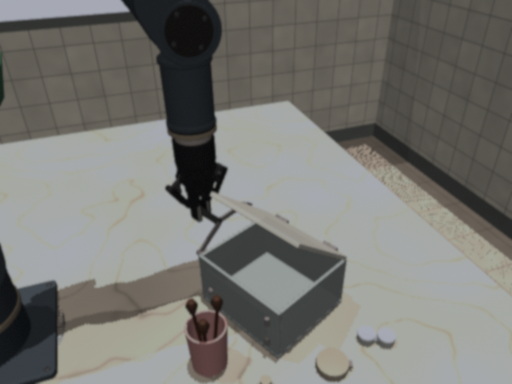

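View pics/wrist6.png

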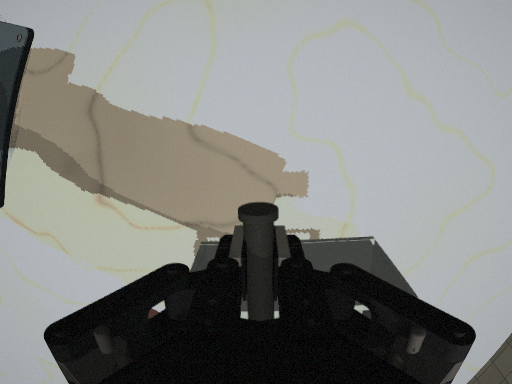

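>>> {"name": "arm_command", "arguments": {"moves": [[0,0,0,0,0,0,-0.4],[0,0,0,0,0,0,-0.2],[0,0,0,0,0,0,0],[0,0,0,0,0,0,0]]}}

```text
clock: 4.7
position: [413.6, 54.1, 127.4]
ee_rot: [0.691, -0.147, 0.694, 0.139]
contact_force: [-0.2, -0.4, 0.5]
grip_width: 0.501
```

```bash
python3 - <<'E'
from h import *
import cv2
np.set_printoptions(precision=2,suppress=True)
s=robot.sense();print(s['position'],s['contact_force'],s['grip_width'])
for n in ('wrist','side'): cv2.imwrite(f'pics/{n}7.png',snapshot(n)[...,::-1])
E
```

```text
[413.65  54.05 127.4 ] [-0.16 -0.37  0.54] 0.5006653110216442
```

View pics/wrist7.png

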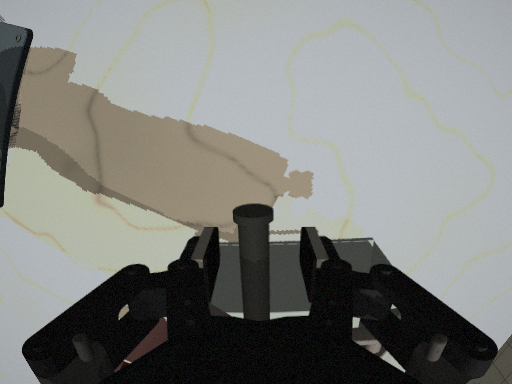

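>>> {"name": "arm_command", "arguments": {"moves": [[0,0.2,2,0,0,0,0],[0,0.2,3,0,0,0,0],[0,0.2,3.5,0,0,0,0],[0,0.2,3.5,0,0,0,0],[0,0,3.5,0,0,0,-0.5]]}}

```text
clock: 5.22
position: [408.6, 60.8, 282.4]
ee_rot: [0.686, -0.148, 0.699, 0.137]
contact_force: [1.4, 0.3, -0.2]
grip_width: 0.375
```

```bash
python3 - <<'E'
from h import *
import cv2
np.set_printoptions(precision=2,suppress=True)
s=robot.sense();print(s['position'],s['contact_force'],s['joint_pos'])
for n in ('wrist','side','top'): cv2.imwrite(f'pics/{n}8.png',snapshot(n)[...,::-1])
E
```

```text
[408.61  60.78 282.39] [ 1.42  0.26 -0.25] [-0.61  0.15  0.39  1.99 -0.05  1.04  0.21]
```

View pics/side8.png

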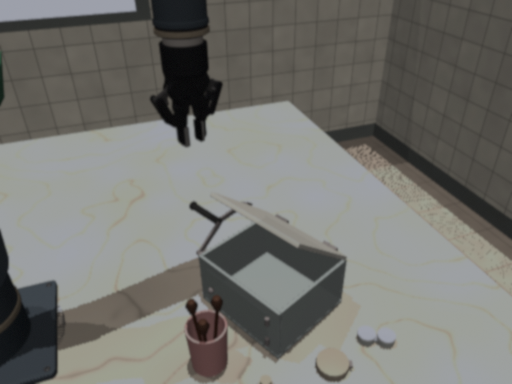

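View pics/wrist8.png

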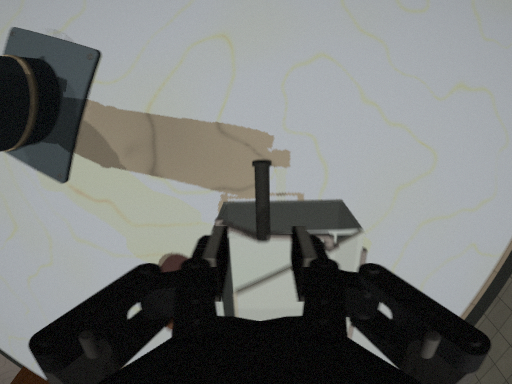

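```bash
cat >> h.py <<'E'
C=R.from_euler('z',np.radians(24.2));H=np.array([590,-48.,115])
def lidpt(a,d,y,off=0):  # a lid angle above level deg
    a=np.radians(a);return H+C.apply([-d*np.cos(a)+off*np.sin(a),y,d*np.sin(a)+off*np.cos(a)])
E
python3 - <<'E'
from h import *
import cv2
np.set_printoptions(precision=1,suppress=True)
for a in (45,40,35,30,25):print(a,proj('side',lidpt(a,175,100)),proj('side',lidpt(a,175,-100)),proj('top',lidpt(a,175,100)),proj('top',lidpt(a,175,-100)))
im=cv2.imread('pics/side8.png')[180:290,180:360];cv2.imwrite('pics/sc8.png',cv2.resize(im,None,fx=4,fy=4,interpolation=2))
im=cv2.imread('pics/top8.png')[130:280,200:400];cv2.imwrite('pics/tc8.png',cv2.resize(im,None,fx=4,fy=4,interpolation=2))
E
```

```text
45 [218.2 183. ] [306.6 233.7] [258.6 220.4] [342.7 182.7]
40 [214.  190.7] [301.7 242.8] [260.5 224.7] [343.8 187.4]
35 [210.4 198.7] [297.1 252.1] [262.2 228.5] [344.6 191.5]
30 [207.2 206.6] [293.1 261.3] [263.6 231.7] [345.1 195.1]
25 [204.7 214.6] [289.6 270.4] [264.8 234.3] [345.3 198.2]
```

View pics/sc8.png

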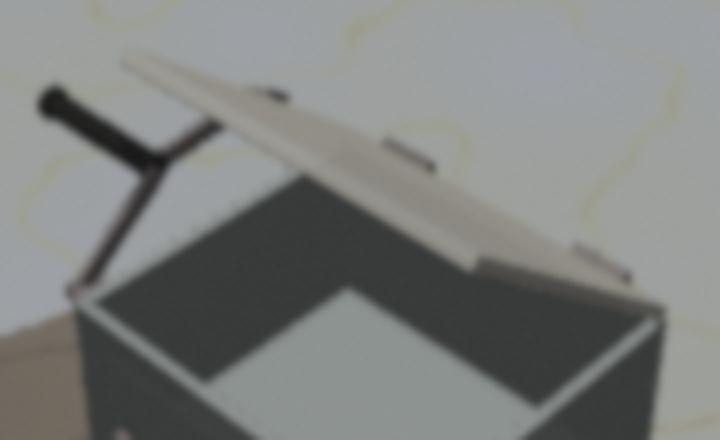

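View pics/tc8.png

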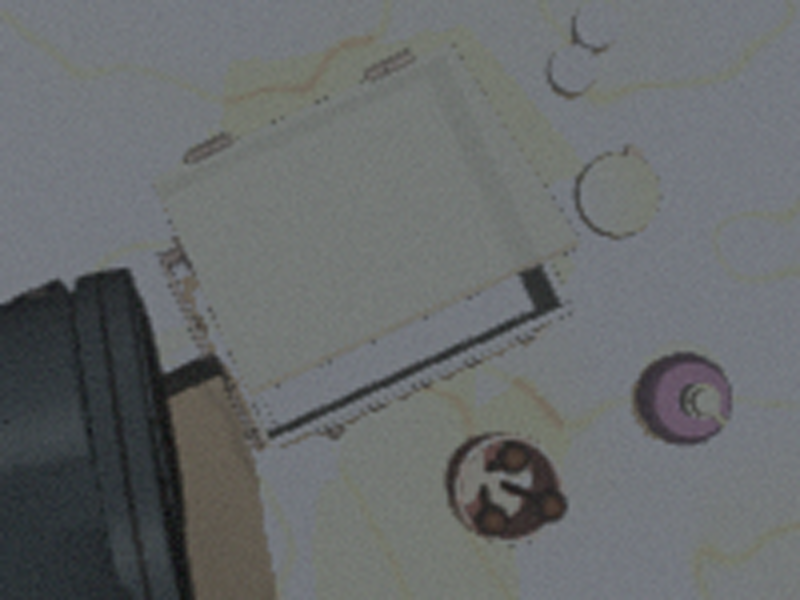

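>>> {"name": "arm_command", "arguments": {"moves": [[1.8,-3.4,0,0,0,0,-1],[1.8,-3.4,0,0,0,0,-1],[1.8,-3.4,0,0,0,0,-1],[1.8,-3.4,0,0,0,0,-1],[1.0,-1.6,0,0,0,0,-1]]}}

```text
clock: 5.78
position: [491.6, -90.5, 279.6]
ee_rot: [0.685, -0.152, 0.697, 0.144]
contact_force: [0.3, -0.4, 0.6]
grip_width: -0.0
```

```bash
python3 - <<'E'
from h import *
import cv2
np.set_printoptions(precision=2,suppress=True)
p,r=pose();s=robot.sense();print(s['position'],s['contact_force'],s['joint_pos'],s['grip_width']);print(r.as_matrix())
prev=None
for a in (38,34,30,26,22,18,14,10,6,2,0):
    q=lidpt(a,140,0,4);print(a,q,None if prev is None else (q-prev)/10);prev=q
for n in ('wrist','side'): cv2.imwrite(f'pics/{n}9.png',snapshot(n)[...,::-1])
E
```

```text
[491.56 -90.46 279.6 ] [ 0.28 -0.43  0.57] [-0.28  0.3   0.48  1.82 -0.14  1.07  0.67] -0.00011894955995975274
[[-0.01 -0.41  0.91]
 [-0.01  0.91  0.41]
 [-1.   -0.01 -0.02]]
38 [491.62 -92.21 204.34] None
34 [486.17 -94.66 196.6 ] [-0.54 -0.24 -0.77]
30 [481.24 -96.88 188.46] [-0.49 -0.22 -0.81]
26 [476.83 -98.86 179.97] [-0.44 -0.2  -0.85]
22 [ 472.97 -100.6   171.15] [-0.39 -0.17 -0.88]
18 [ 469.68 -102.07  162.07] [-0.33 -0.15 -0.91]
14 [ 466.98 -103.29  152.75] [-0.27 -0.12 -0.93]
10 [ 464.88 -104.23  143.25] [-0.21 -0.09 -0.95]
6 [ 463.38 -104.9   133.61] [-0.15 -0.07 -0.96]
2 [ 462.51 -105.3   123.88] [-0.09 -0.04 -0.97]
0 [ 462.3  -105.39  119.  ] [-0.02 -0.01 -0.49]
```

View pics/side9.png

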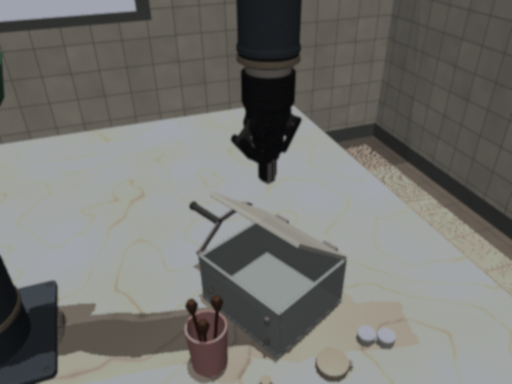

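>>> {"name": "arm_command", "arguments": {"moves": [[0,0,-2.5,0,0,0,-1],[0,0,-2.5,0,0,0,-1],[0,0,-0.8,0,0,0,-1],[0,0,0,0,0,0,-1]]}}

```text
clock: 6.22
position: [489.5, -89.1, 216.3]
ee_rot: [0.684, -0.15, 0.699, 0.143]
contact_force: [-0.7, -0.0, -0.4]
grip_width: -0.002
```

>>> {"name": "arm_command", "arguments": {"moves": [[0,0,-0.5,0,0,0,-1],[0,0,-0.5,0,0,0,-1]]}}

```text
clock: 6.38
position: [489.4, -88.1, 206.5]
ee_rot: [0.684, -0.15, 0.7, 0.144]
contact_force: [0.4, 0.6, 1.6]
grip_width: -0.0
```

Contact begins. Follow the arc slowly.

>>> {"name": "arm_command", "arguments": {"moves": [[-0.2,-0.1,-0.4,0,0,0,-1],[-0.2,-0.1,-0.4,0,0,0,-1],[-0.2,-0.1,-0.4,0,0,0,-1],[-0.2,-0.1,-0.4,0,0,0,-1]]}}

```text
clock: 6.72
position: [482.7, -91.4, 191.3]
ee_rot: [0.685, -0.151, 0.698, 0.145]
contact_force: [-0.6, -0.2, 2.4]
grip_width: -0.0
```

```bash
python3 - <<'E'
from h import *
import cv2
im=snapshot('side')[...,::-1];cv2.imwrite('pics/side10.png',cv2.resize(im[100:300,150:400],None,fx=3,fy=3,interpolation=2))
E
```

```text
(no output)
```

View pics/side10.png

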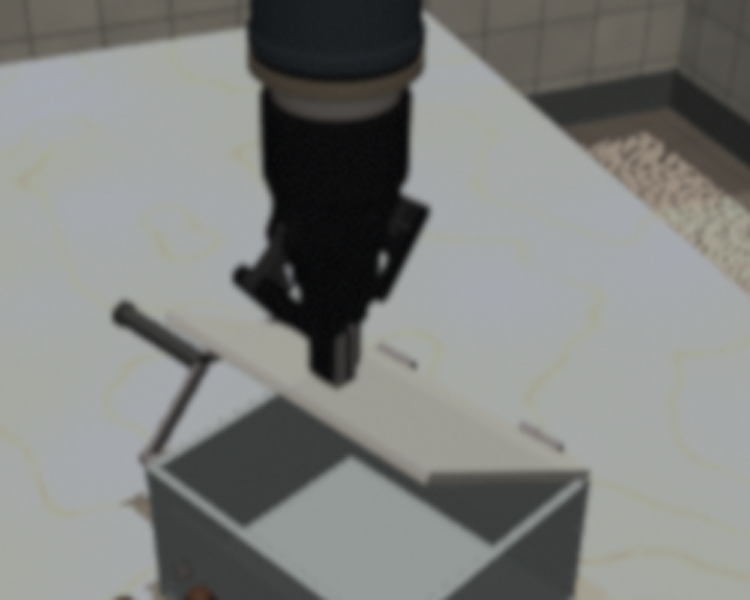

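>>> {"name": "arm_command", "arguments": {"moves": [[-0.2,-0.2,-0.5,0,0,0,-1],[-0.2,-0.2,-0.5,0,0,0,-1],[-0.2,-0.1,-0.5,0,0,0,-1],[-0.2,-0.1,-0.5,0,0,0,-1]]}}

```text
clock: 7.1
position: [473.6, -97.9, 169.6]
ee_rot: [0.685, -0.151, 0.698, 0.145]
contact_force: [1.0, 0.1, 0.9]
grip_width: 0.001
```

>>> {"name": "arm_command", "arguments": {"moves": [[-0.1,-0.1,-0.5,0,0,0,-1],[-0.1,-0.1,-0.5,0,0,0,-1],[-0.1,-0.1,-0.5,0,0,0,-1],[-0.1,-0.1,-0.5,0,0,0,-1]]}}

```text
clock: 7.43
position: [468.2, -102.4, 147.0]
ee_rot: [0.685, -0.15, 0.698, 0.145]
contact_force: [0.1, 0.5, 1.2]
grip_width: -0.001
```

```bash
python3 - <<'E'
from h import *
import cv2
im=snapshot('side')[...,::-1];cv2.imwrite('pics/side11.png',cv2.resize(im[140:340,150:400],None,fx=3,fy=3,interpolation=2))
E
```

```text
(no output)
```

View pics/side11.png

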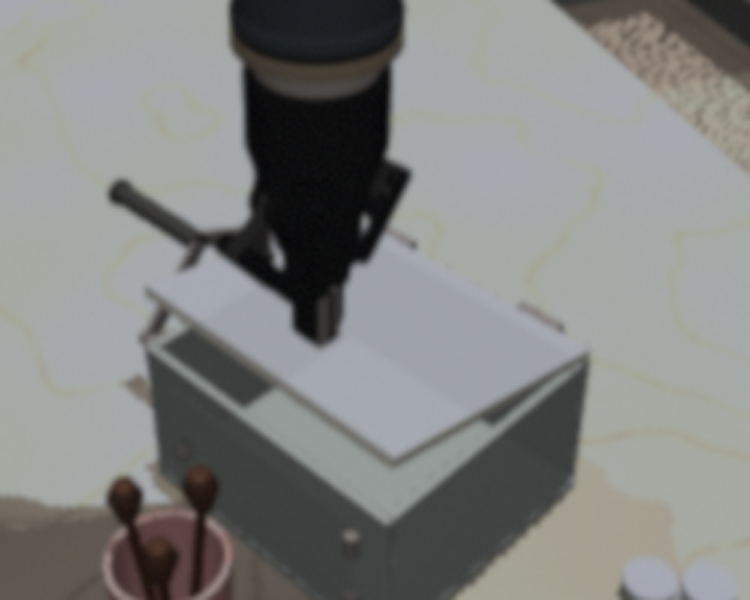

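>>> {"name": "arm_command", "arguments": {"moves": [[-0.1,-0.1,-0.4,0,0,0,-1],[-0.1,0,-0.4,0,0,0,-1],[-0.1,0,-0.4,0,0,0,-1],[0,0,-0.3,0,0,0,-1]]}}

```text
clock: 7.82
position: [465.0, -104.3, 129.9]
ee_rot: [0.685, -0.151, 0.698, 0.144]
contact_force: [-1.8, -0.2, 0.8]
grip_width: 0.001
```

>>> {"name": "arm_command", "arguments": {"moves": [[0,0,-0.2,0,0,0,-1],[0,0,-0.2,0,0,0,-1],[0,0,-0.2,0,0,0,-1]]}}

```text
clock: 8.07
position: [464.6, -104.5, 123.0]
ee_rot: [0.685, -0.15, 0.699, 0.144]
contact_force: [-0.1, -0.3, 0.5]
grip_width: 0.001
```

>>> {"name": "arm_command", "arguments": {"moves": [[0,0,-0.1,0,0,0,-1],[0,0,-0.1,0,0,0,-1],[0,0,-0.1,0,0,0,-1]]}}

```text
clock: 8.32
position: [464.4, -104.5, 119.5]
ee_rot: [0.684, -0.15, 0.699, 0.144]
contact_force: [-0.2, 0.2, 1.1]
grip_width: -0.001
```

```bash
python3 - <<'E'
from h import *
import cv2
im=snapshot('side')[...,::-1];cv2.imwrite('pics/side12.png',cv2.resize(im[140:340,150:400],None,fx=3,fy=3,interpolation=2))
E
```

```text
(no output)
```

View pics/side12.png

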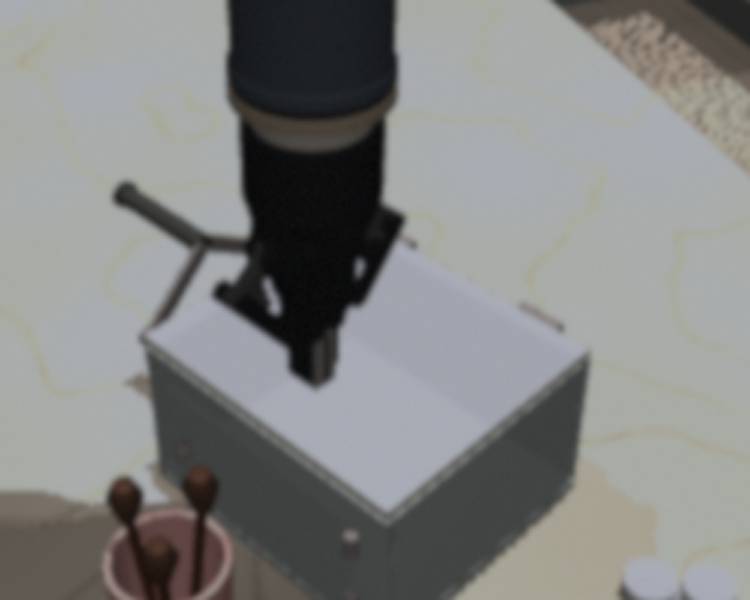

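Nearly shut. Press on in 1 mm steps until the force rises.

>>> {"name": "arm_command", "arguments": {"moves": [[0,0,-0.1,0,0,0,-1],[0,0,-0.1,0,0,0,-1]]}}

```text
clock: 8.53
position: [464.6, -104.5, 118.9]
ee_rot: [0.685, -0.15, 0.698, 0.144]
contact_force: [-7.9, 1.9, 28.7]
grip_width: 0.001
```

>>> {"name": "arm_command", "arguments": {"moves": [[0,0,0.2,0,0,0,-1],[0,0,1,0,0,0,-1],[0,0,2,0,0,0,-1],[0,0,3,0,0,0,-1],[0,0,3.5,0,0,0,-1]]}}

```text
clock: 8.95
position: [460.9, -103.3, 214.2]
ee_rot: [0.681, -0.149, 0.702, 0.145]
contact_force: [1.2, 0.3, -0.0]
grip_width: -0.003
```

>>> {"name": "arm_command", "arguments": {"moves": [[0,0,3.5,0,0,0,-1],[-0.5,2,3,0,0,0,-1],[-1,3.5,1,0,0,0,-1],[-1,3.8,0,0,0,0,-1],[-1,3.8,0,0,0,0,-1]]}}

```text
clock: 9.37
position: [428.3, 22.7, 300.7]
ee_rot: [0.687, -0.145, 0.698, 0.138]
contact_force: [1.7, 0.2, -0.8]
grip_width: -0.001
```

>>> {"name": "arm_command", "arguments": {"moves": [[-1,3.8,0,0,0,0,-1],[-1,3.8,0,0,0,0,-1],[-1,3.8,0,0,0,0,-1],[0,0,0,0,0,0,-1],[0,0,0,0,0,0,-1]]}}

```text
clock: 9.78
position: [393.4, 150.3, 302.5]
ee_rot: [0.688, -0.148, 0.696, 0.144]
contact_force: [-0.3, -1.2, 0.2]
grip_width: -0.001
```

```bash
python3 - <<'E'
from h import *
import cv2
np.set_printoptions(precision=2,suppress=True)
s=robot.sense();print(s['position'],s['contact_force'],s['clock'])
im=snapshot('side')[...,::-1];cv2.imwrite('pics/side13.png',cv2.resize(im[184:384,150:400],None,fx=3,fy=3,interpolation=2))
im=snapshot('top')[...,::-1];cv2.imwrite('pics/top13.png',cv2.resize(im[130:280,200:400],None,fx=4,fy=4,interpolation=2))
for a in (0,1,2,3):print(a,*[(proj('side',lidpt(a,175,y))-[150,184])*3 for y in(100,-100)])
E
```

```text
[393.36 150.3  302.46] [-0.26 -1.17  0.22] 9.7833
0 [152.2  201.61] [393.38 379.93]
1 [151.82 197.75] [393.53 375.85]
2 [151.52 193.83] [393.76 371.7 ]
3 [151.28 189.86] [394.05 367.47]
```

View pics/side13.png

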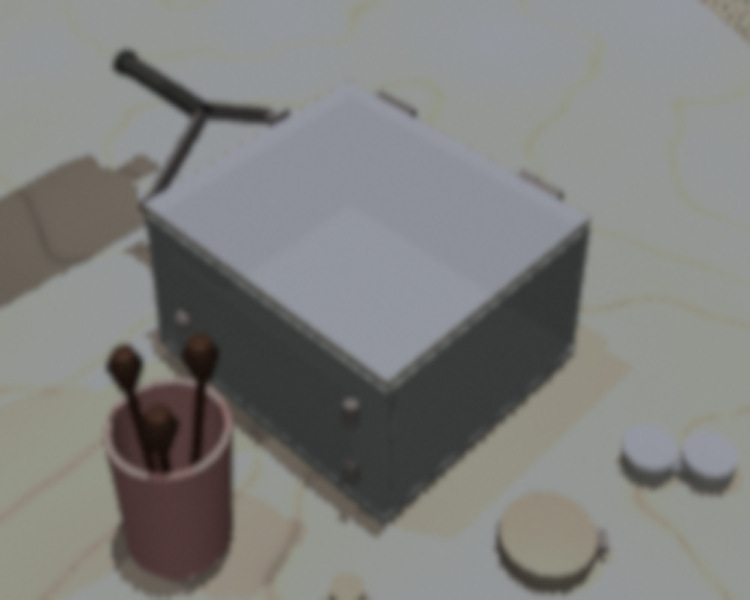

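View pics/top13.png

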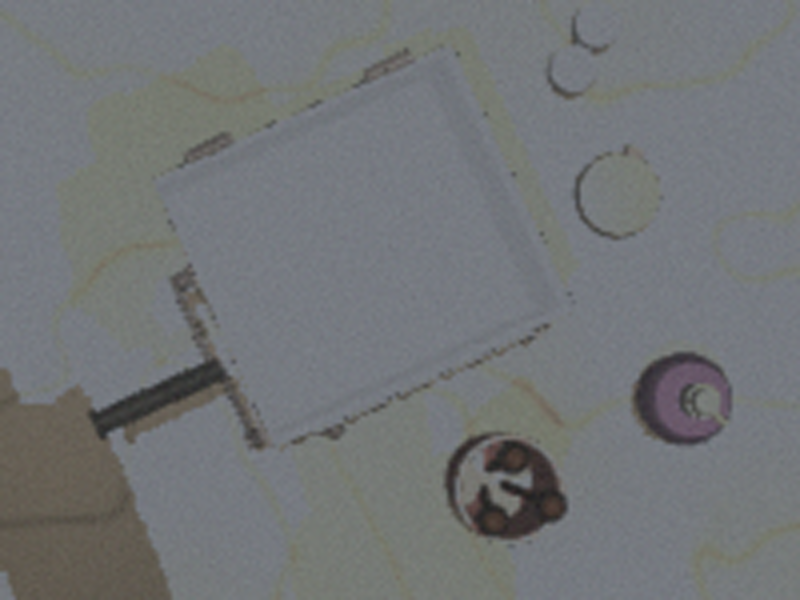

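```bash
python3 -c "
from plant import *
print(sign_off())"
```

```text
the job is handed in; nothing more can be done
None
```

I gripped the knee bar and lifted it about 21 mm along its arc, which took the stay past centre and let the lid begin to drop. I then let go and lowered the lid with closed fingertips, slowing to about 1 mm per step at the end, and handed the job in at about 9.9 s of the 45 s.

- **Lid:** it is shut. The side picture shows its front corner within about 1 px of where a level lid should be, and the fingertips stopped at 118.9 mm against the 119 mm given.
- **Bystanders:** in the top view the atomizer and brush cup are standing where they were before.
- **Robot:** it finished clear of everything, with about 0 N on the wrist.
- **Forces:** the readings after each move showed about 0.5–2.5 N while lowering the lid. The last press against the stop read 28.7 N upward, about 30 N in all. That is firmer than intended but below the 40 N limit, and I released it straight away.

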